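Turn the bracket on the index table, then draw and hold the index plunger

TASK

On the small rotary index table, turn the L-shaped printed bracket a quarter turn so that it stands on the disc with the outer face of its short leg flat against the stop bar, the leg's whole width backed by the bar (now the long leg faces the bar), and let go of it. Then pull the sprung index plunger's knob straight out as far as it goes and finish while still holding it there, pin clear of its seat hole, so that a colleague can swing the table round. Leave the can, bottle, screwdriver and filament spool where they are.

Things in the scene. Friction and masses are not known exactly. Their poses are not given: they have to be found in the camera images.
- index_table: rotary index table, fixed here. Origin on the bench under the disc's centre, z up. Base plate 160 mm in x, y -130 to 85, 12 high; aluminium disc 190 mm across, top 70 mm above the bench; plunger block 36 mm in x, y -125 to -101, top at 78. Stop bar on the disc along y: y -65 to 65, x 45 to 59, 10 high (top at 80). All in mm
- stop_face (a point): middle of the stop bar's working face (its -x face), 5 mm above the disc top; axes as index_table: x points into the bar, y along the bar, z up. The bracket stands on the -x side
- long_leg (a point): the loose grey printed L bracket, about 100 g: two upright walls 14 mm thick, 50 high, on the disc. Point: middle of its long leg, half-way up (a good grip, across y). Long leg: x -40 to 40, y -7 to 7 mm; short leg: x -40 to -26, y -7 to 48. Starts with the long outer face (y -7) towards the bar, some mm off, up to 9 degrees askew. Done: turned +90 degrees (from above), its x along -x of stop_face
- short_face (a point): middle of the short leg's outer face (55 mm wide, 50 mm high), half-way up; axes as long_leg, its outward direction is -x
- plunger (a joint): travel of the index plunger in m: 0 = pin seated, 0.016 = fully back at its stop; the pin leaves its 9 mm deep seat hole at about 0.010. It slides outwards along index_table -y. A spring draws it home: 6 N seated, 10 N fully back; it returns when let go
- knob (a point): centre of the plunger's black cylindrical pull knob (26 mm in diameter, 34 mm long along y, axis level, 58 mm above the bench; 8 mm of thin shaft between it and the plunger block when seated); index_table axes, pulled along -y. Only bench lies below it; it can be pinched from above across x
- spray_can: bystander: upright spray can, 53 mm in diameter, 170 mm high; origin under it
- squeeze_bottle: bystander: upright white bottle, 70 mm in diameter, 190 mm high; origin under it
- screwdriver: bystander: screwdriver lying on the bench, origin under its middle
- spool: bystander: black filament spool lying flat, 150 mm in diameter, 50 mm high; origin under it
There are look-alikes about, which are no part of the job. There is more than one size of the part that bears long_leg; the job needs the largest.

How it is judged:
By the outcome, as a careful person would: the job done as asked, in the order asked, and still so for the second after the job is handed in, while the arm keeps its last pose, push and grip.
It also fails if it takes over 45 s, if anything falls off the work surface, if the arm or the gripper's body presses on something with over 40 N, if the wrist force passes 120 N, or if a joint passes its speed limit or range.

ROBOT

A 6-joint arm with a two-finger parallel gripper is mounted at the origin on the work surface. World frame = base frame: x ahead of the robot, y to its left, z up, the work surface at z = 0. Lengths are in m, angles in rad, forces in N, time in s.
With the tool pointing down it reaches from about 0.35 to 0.775 m from the base axis. Payload 5.5 kg.
Tool frame: the origin (TCP) lies midway between the tips of the shut fingers; the grasp point (between the pads) lies 19 mm behind it; z points along the fingers, y is the line along which they close (so a half turn about z gives the same grasp; the last joint's range is limited). The gripper opens to 85 mm and grips with 20 to 120 N. Pads are 22 mm wide; open, the fingers measure 114 mm over their backs; the gripper's body (76 mm by 85 mm) begins 54 mm behind the grasp point. The pads swing forward as they close: fully open they stand 13 mm farther back than shut.
Start: joints at [-1.486, 0.313, 0.046, 1.304, 0, 1.431], TCP at [0.128, -0.561, 0.231] pointing down, gripper open.
Joint ranges: [-2.76, 2.76], [-0.86, 1.69], [-1.03, 1.26], [-2.2, 2.34], [-1.47, 1.5], [-3.14, 3.14]. Speed limits (rad/s): [2.57, 2.57, 3.14, 3.14, 3.14, 3.14].

INTERFACE

Orientations are given as a unit quaternion [w, x, y, z].
In Python, from workcell import telemetry, imaging, env gives the robot as it stands. The module is installed in compiled form; this text tells all that it offers.
- The arm moves only by the tool step_arm, never from a script. Its argument "moves" is a list of rows, each a list of 3 entries, a list of its own where there are three numbers: the shift along the tool's x, y, z in mm, then the turn, a rotation vector about the tool's x, y, z in rad, then the finger opening in mm, from 0 to 85.4. A call has 1 to 8 rows; each row is the pose to reach, as a shift and turn from the pose commanded when the call began, along the tool's axes at that moment; what a row does not reach only later rows make up. A row lasts 1/12 s, in which the tool goes at most 41.7 mm and 7.16 degrees, less where a joint would pass 70% of its speed; a pose out of reach is approached as far as the arm can. A call with a gripper value outside its range is refused whole. The fingers move at their own pace and stop on an object; "grip_force" is the grip in N (left out, the last holds). Time passes only in rows, so rows that repeat a pose let the fingers close. It gives the time, the measured TCP pose, the force, the opening and the grip force at its end, in the units of the state.
- telemetry.get_state(): the state, without advancing time (a new reading comes with each control period).
- imaging.read_camera(name): name is "side" or "top"; returns the picture (480x640x3 uint8, red, green, blue); there is no depth.
- imaging.camera_params(name): a dict with "camera_matrix" (3x3 intrinsics, pixels), "D" ([k1, k2, p1, p2, k3] as OpenCV has them; the pictures are not rectified), "pose" (4x4, takes a point from camera to world coordinates). Camera axes: x right, y up, looking along -z (the intrinsics and any distortion apply to the point x, -y, -z); pixel columns grow to the right and rows downward; lengths in m; the calibration is good to about 2 mm. A picture is of the moment at which its call begins. camera_params takes no time and is no camera call.
- env.hand_in(): hands the job in; it is judged then, once.
The state is a dict: "clock": time; "joint_pos": joint angles; "qvel": joint speeds; "tau": joint torques, N m; "tcp_pos": TCP position; "orientation": TCP orientation; "wrist_force": force on the tool from outside, world axes, zero at the start; "ft_torque": the same for the moment, N m; "finger_gap": finger opening in m; "grip_force": force on a finger pad.
Only numpy, scipy, OpenCV 4.12 (cv2) and the standard library are available. Lean on these libraries where they do the work, as an engineer would, in place of code of your own. Each camera call takes 0.05 s, during which the arm holds its last target. There are 200 camera calls.

## Working session

There is one attempt and no reset: what is moved stays moved. The work goes in short steps, Python scripts to look and compute and a tool call to move; the robot and the scene stay as the last step left them, time stands still between calls to the robot, and variables do not carry over. Pictures are saved under pics/ and viewed, at most 10 in all, crops included, and the job is handed in when it is done.

Besides the shell and the picture viewer there is one more tool, called after "Call:" as name(argument=value, ...) on one line, values as JSON. step_arm: Moves the arm, as the interface text tells. Its arguments: {"type":"object","properties":{"moves":{"type":"array"},"grip_force":{"type":"number"}},"required":["moves"]}

```bash
mkdir -p pics; python3 - <<'E'
from workcell import telemetry, imaging
import cv2,numpy as np
for n in("side","top"):
    cv2.imwrite(f"pics/{n}0.png",cv2.cvtColor(imaging.read_camera(n),cv2.COLOR_RGB2BGR))
    p=imaging.camera_params(n);print(n,np.round(p["camera_matrix"],1).tolist(),p["D"],np.round(p["pose"],4).tolist())
s=telemetry.get_state();print(s)
E
```

```text
side [[443.8, 0.0, 323.9], [0.0, 443.8, 240.2], [0.0, 0.0, 1.0]] [-0.03342736  0.          0.          0.          0.        ] [[-0.9462, 0.1949, -0.2581, 0.3121], [-0.3228, -0.5171, 0.7928, 0.7996], [0.0211, 0.8335, 0.5522, 0.66], [0.0, 0.0, 0.0, 1.0]]
top [[586.8, 0.0, 315.8], [0.0, 586.8, 248.4], [0.0, 0.0, 1.0]] [-0.11402361  0.          0.          0.          0.        ] [[-0.0288, 0.9921, -0.1222, 0.4019], [-0.9995, -0.0296, -0.0048, -0.0071], [-0.0084, 0.122, 0.9925, 1.2325], [0.0, 0.0, 0.0, 1.0]]
{'clock': 0.1, 'joint_pos': array([-1.48560687e+00,  3.13944958e-01,  4.51120727e-02,  1.30359549e+00,
       -6.78646792e-06,  1.43117320e+00]), 'qvel': array([ 0.00023479, -0.0018124 ,  0.00296852,  0.00157637, -0.00109135,
       -0.00095237]), 'tau': array([ 3.26560890e-03, -4.81726885e+01,  2.99242562e+01,  1.27678187e-02,
       -9.09739083e-05, -1.26383469e-06]), 'tcp_pos': array([ 0.12811861, -0.56008963,  0.23049482]), 'orientation': array([-8.15813071e-04,  9.93688731e-01,  1.12169693e-01,  1.88148444e-05]), 'wrist_force': array([0.02719746, 0.06330983, 0.15234024]), 'ft_torque': array([-0.0239076 , -0.01411617, -0.07862608]), 'grip_force': 0.0, 'finger_gap': 0.08536299318550462}
```

View pics/top0.png

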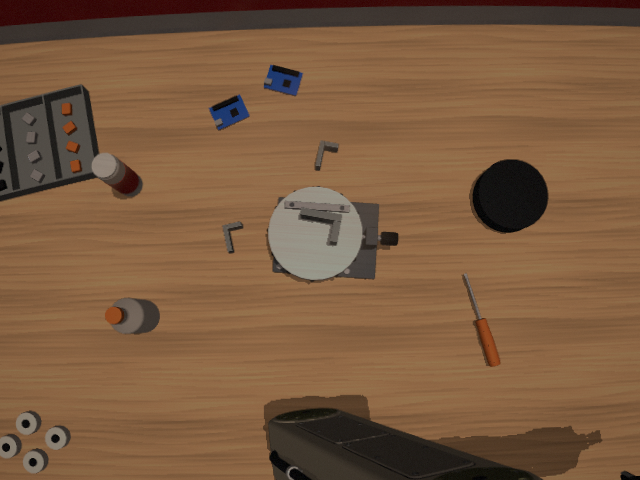

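View pics/side0.png

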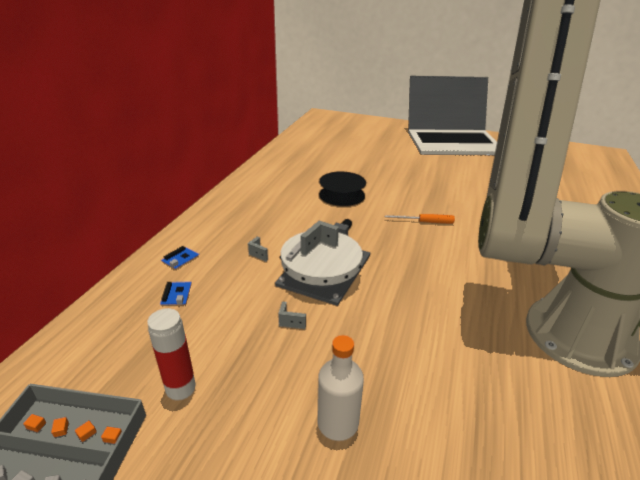

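Top view: disc at about (315,233), bar at (285–350,207), bracket on the disc at (300–340,213–243) and knob at (389,239). The look-alikes lie on the bench. Next is a close crop to measure from.

```bash
python3 - <<'E'
import cv2
im=cv2.imread("pics/top0.png")[180:290,260:410]
cv2.imwrite("pics/crop0.png",cv2.resize(im,None,fx=5.333,fy=5.333,interpolation=cv2.INTER_CUBIC)[:590])
E
```

```text
(no output)
```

View pics/crop0.png

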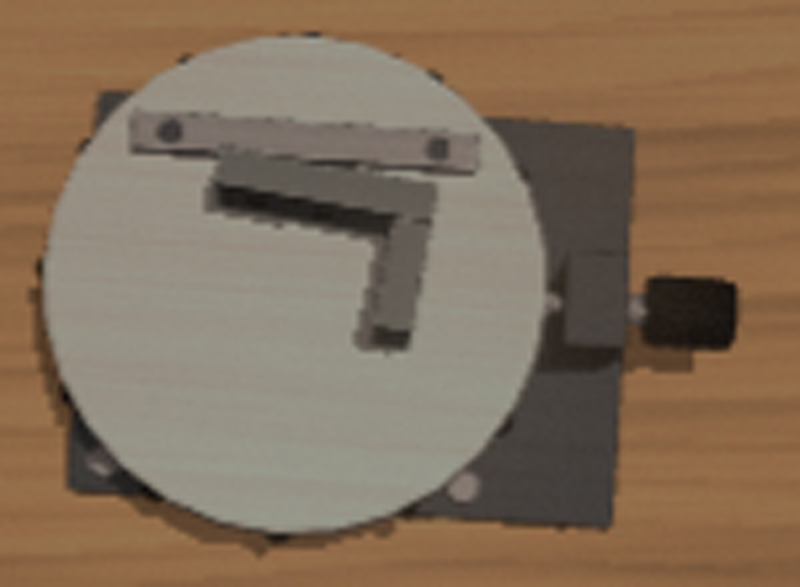

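Crop: bar top corners at about (133,110), (480,132), (475,174), (130,152). Bracket top outer corners at (220,150) and (438,183), short leg end near (410,330)/(372,325), knob spanning (643–738, 277–350). Now I convert these to world positions.

```bash
cat > h.py <<'E'
import numpy as np,cv2
from scipy.spatial.transform import Rotation as R
from workcell import telemetry, imaging
def pix2world(cam,uv,z):
    p=imaging.camera_params(cam);P=np.array(p["pose"])
    n=cv2.undistortPoints(np.array(uv,float).reshape(-1,1,2),np.array(p["camera_matrix"]),np.array(p["D"])).reshape(-1,2)
    d=np.c_[n[:,0],-n[:,1],-np.ones(len(n))]@P[:3,:3].T
    return P[:3,3]+d*((z-P[2,3])/d[:,2])[:,None]
def world2pix(cam,X):
    p=imaging.camera_params(cam);P=np.array(p["pose"])
    c=(np.array(X,float).reshape(-1,3)-P[:3,3])@P[:3,:3]
    c=c*[1,-1,-1]
    return cv2.projectPoints(c,np.zeros(3),np.zeros(3),np.array(p["camera_matrix"]),np.array(p["D"]))[0].reshape(-1,2)
def down(yaw): # tool x at yaw (deg), z down
    return R.from_euler("z",yaw,degrees=True)*R.from_euler("x",180,degrees=True)
def rel(pos,yaw):
    s=telemetry.get_state();w,x,y,z=s["orientation"];r=R.from_quat([x,y,z,w])
    return np.round(r.inv().apply(np.array(pos)-s["tcp_pos"])*1e3,1),np.round((r.inv()*down(yaw)).as_rotvec(),3)
E
python3 - <<'E'
from h import *
c=lambda L:np.array(L)/5.333+[260,180]
f=lambda L,z:np.round(pix2world("top",c(L),z),4)[:,:2]
b=f([(133,110),(480,132),(475,174),(130,152)],.08);print("bar",b.tolist(),np.linalg.norm(b[0]-b[1]),np.linalg.norm(b[1]-b[2]))
d=f([(43,283),(547,283),(295,35),(295,531)],.07);print("disc",d.tolist(),(d[0]+d[1])/2,(d[2]+d[3])/2)
k=f([(643,312),(738,314),(690,277),(690,350)],.058);print("knob",k.tolist())
l=f([(220,150),(438,183),(410,330),(372,325),(390,222),(217,187)],.12);print("brk",l.tolist(),[np.linalg.norm(l[i]-l[i+1]) for i in range(5)])
print("block",f([(568,252),(630,255),(622,348),(563,345)],.078).tolist())
E
```

```text
bar [[0.6419, 0.0575], [0.6295, -0.0723], [0.6136, -0.0698], [0.6259, 0.059]] 0.13039095060624414 0.016095340940781504
disc [[0.5788, 0.0934], [0.5731, -0.0959], [0.6711, -0.0041], [0.4827, 0.0014]] [ 0.57595 -0.00125] [ 0.5769  -0.00135]
knob [[0.5627, -0.1328], [0.5608, -0.1689], [0.5755, -0.1513], [0.5476, -0.15]]
brk [[0.6178, 0.0241], [0.6033, -0.0542], [0.5502, -0.0423], [0.5524, -0.0287], [0.5896, -0.0364], [0.6043, 0.0256]] [np.float64(0.0796312752629267), np.float64(0.05441709290287374), np.float64(0.013776792079435614), np.float64(0.03798855090681929), np.float64(0.06371883551980527)]
block [[0.5834, -0.1036], [0.5816, -0.1267], [0.5466, -0.1223], [0.5484, -0.1004]]
```

```bash
python3 -c "
from h import *
print(rel([.6037,-.0137,.2],79))"
```

```text
(array([ 585.4, -426.6,   31.3]), array([-1.000e-03, -1.000e-03, -1.154e+00]))
```

Call:
step_arm(moves=[[[585, -427, 31], [0, 0, -1.154], 60], [[585, -427, 31], [0, 0, -1.154], 60], [[585, -427, 31], [0, 0, -1.154], 60], [[585, -427, 31], [0, 0, -1.154], 60], [[585, -427, 31], [0, 0, -1.154], 60], [[585, -427, 31], [0, 0, -1.154], 60], [[585, -427, 31], [0, 0, -1.154], 60], [[585, -427, 31], [0, 0, -1.154], 60]], grip_force=40)

```text
clock: 0.77
tcp_pos: [0.3473, -0.3073, 0.2168]
orientation: [-0.0, 0.817, 0.577, -0.0]
wrist_force: [1.4, -1.1, 0.1]
finger_gap: 0.0598
grip_force: 0.0
```

```bash
python3 -c "
from h import *
print(rel([.6037,-.0137,.2],79),telemetry.get_state()['tcp_pos'])"
```

```text
(array([362.3, 143.7,  16.8]), array([-0.   , -0.   , -0.148])) [ 0.34732074 -0.30728832  0.21675487]
```

Call:
step_arm(moves=[[[348, 138, 16], [0, 0, -0.148], 60], [[348, 138, 16], [0, 0, -0.148], 60], [[348, 138, 16], [0, 0, -0.148], 60], [[348, 138, 16], [0, 0, -0.148], 60], [[348, 138, 16], [0, 0, -0.148], 60], [[348, 138, 16], [0, 0, -0.148], 60], [[348, 138, 16], [0, 0, -0.148], 60], [[348, 138, 16], [0, 0, -0.148], 60]])

```text
clock: 1.43
tcp_pos: [0.5679, -0.0576, 0.2023]
orientation: [-0.0, 0.773, 0.634, -0.0]
wrist_force: [0.5, -0.4, 0.7]
finger_gap: 0.0598
grip_force: 0.0
```

Call:
step_arm(moves=[[[10, 4, 0], [0, 0, 0], 60], [[10, 4, 0], [0, 0, 0], 60], [[10, 4, 0], [0, 0, 0], 60]])

```text
clock: 1.68
tcp_pos: [0.5725, -0.0501, 0.202]
orientation: [-0.001, 0.773, 0.634, -0.001]
wrist_force: [-0.1, -0.2, -0.6]
finger_gap: 0.0601
grip_force: 0.0
```

```bash
python3 -c "
from h import *
print(rel([.6037,-.0137,.2],79),telemetry.get_state()['tcp_pos'])"
```

```text
(array([41.8, 23.5,  2. ]), array([-0.002,  0.001, -0.004])) [ 0.57251012 -0.05008501  0.20204127]
```

Call:
step_arm(moves=[[[42, 23.5, 2], [0, 0, -0.004], 60], [[42, 23.5, 2], [0, 0, -0.004], 60], [[42, 23.5, 2], [0, 0, -0.004], 60], [[42, 23.5, 42], [0, 0, -0.004], 60], [[42, 23.5, 80], [0, 0, -0.004], 60], [[42, 23.5, 105], [0, 0, -0.004], 60], [[42, 23.5, 114], [0, 0, -0.004], 60], [[42, 23.5, 114], [0, 0, -0.004], 60]])

```text
clock: 2.35
tcp_pos: [0.6013, -0.0153, 0.0865]
orientation: [-0.002, 0.773, 0.635, -0.002]
wrist_force: [0.4, 0.5, -0.1]
finger_gap: 0.06
grip_force: 0.0
```

```bash
python3 - <<'E'
from h import *
print(rel([.6037,-.0137,.088],79),telemetry.get_state()['wrist_force'])
im=cv2.cvtColor(imaging.read_camera("side"),cv2.COLOR_RGB2BGR)[190:310,250:410]
cv2.imwrite("pics/s1.png",cv2.resize(im,None,fx=5,fy=5,interpolation=cv2.INTER_CUBIC))
E
```

```text
(array([ 2.1,  2. , -1.5]), array([-0.006,  0.001, -0.004])) [ 0.4435422   0.54875581 -0.07816996]
```

View pics/s1.png

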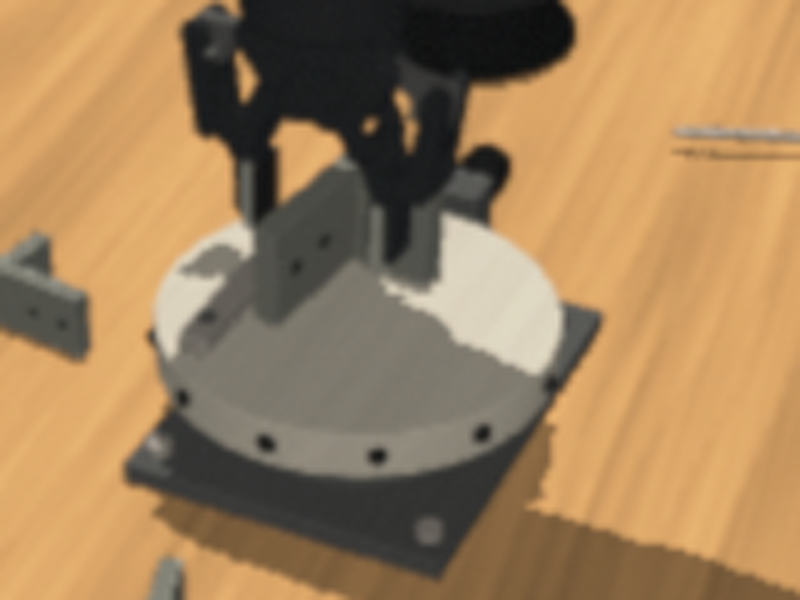

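The fingers straddle the long leg, at about (258,190) and (395,235) in the crop, clear of the bar. Closing now.

Call:
step_arm(moves=[[[1, 2, -1.5], [0, 0, 0], 60], [[1, 2, -1.5], [0, 0, 0], 5], [[1, 2, -1.5], [0, 0, 0], 5], [[1, 2, -1.5], [0, 0, 0], 5], [[1, 2, -1.5], [0, 0, 0], 5], [[1, 2, -1.5], [0, 0, 0], 5], [[1, 2, -1.5], [0, 0, 0], 5], [[1, 2, -1.5], [0, 0, 0], 5]])

```text
clock: 3.07
tcp_pos: [0.6071, -0.0135, 0.0913]
orientation: [0.001, 0.772, 0.635, 0.001]
wrist_force: [-1.0, -0.5, 6.1]
finger_gap: 0.0134
grip_force: 42.7
```

```bash
python3 - <<'E'
from h import *
s=telemetry.get_state()
print(rel([.6037,-.0137,.088],79),s['tcp_pos'],s['wrist_force'],s['finger_gap'],s['grip_force'])
E
```

```text
(array([-0.9, -3.3,  3.3]), array([ 0.002,  0.   , -0.002])) [ 0.60705202 -0.0134886   0.09133285] [-0.9790988  -0.5476611   6.05066996] 0.013430196472487025 42.66664803028107
```

Call:
step_arm(moves=[[[0, 0, -20], [0, 0, 0], 5], [[0, 0, -50], [0, 0, 0], 5], [[0, 0, -50], [0, 0, 0], 5], [[0, 0, -50], [0, 0, 0], 5], [[0, 0, -50], [0, 0, 0], 5]])

```text
clock: 3.48
tcp_pos: [0.6061, -0.0133, 0.1398]
orientation: [-0.0, 0.772, 0.635, -0.0]
wrist_force: [0.3, 0.0, -1.4]
finger_gap: 0.0135
grip_force: 41.7
```

```bash
python3 - <<'E'
from h import *
s=telemetry.get_state()
print(rel([.574,.0185,.14],174.5),s['tcp_pos'],s['wrist_force'],s['finger_gap'],s['grip_force'])
E
```

```text
(array([ 25. , -37.7,  -0.2]), array([-0.   , -0.   , -1.669])) [ 0.6061447  -0.01331424  0.13978737] [ 0.34687571  0.03394907 -1.42900204] 0.013508168484555877 41.7222797870636
```

Call:
step_arm(moves=[[[25, -38, 0], [0, 0, -1.669], 5], [[25, -38, 0], [0, 0, -1.669], 5], [[25, -38, 0], [0, 0, -1.669], 5], [[25, -38, 0], [0, 0, -1.669], 5], [[25, -38, 0], [0, 0, -1.669], 5], [[25, -38, 0], [0, 0, -1.669], 5], [[25, -38, 0], [0, 0, -1.669], 5], [[25, -38, 0], [0, 0, -1.669], 5]])

```text
clock: 4.15
tcp_pos: [0.5727, 0.0186, 0.1384]
orientation: [-0.002, 0.37, 0.929, -0.0]
wrist_force: [-0.8, 0.2, -0.4]
finger_gap: 0.0133
grip_force: 41.7
```

Call:
step_arm(moves=[[[0, 0, 0], [0, 0, -0.67], 5], [[0, 0, 0], [0, 0, -0.67], 5], [[0, 0, 0], [0, 0, -0.67], 5], [[0, 0, 0], [0, 0, -0.67], 5], [[0, 0, 0], [0, 0, -0.67], 5], [[0, 0, 0], [0, 0, -0.67], 5], [[0, 0, 0], [0, 0, -0.67], 5], [[0, 0, 0], [0, 0, -0.67], 5]])

```text
clock: 4.82
tcp_pos: [0.573, 0.0185, 0.1389]
orientation: [-0.001, 0.048, 0.999, 0.0]
wrist_force: [-0.8, 0.0, -0.9]
finger_gap: 0.0131
grip_force: 41.7
```

```bash
python3 - <<'E'
from h import *
s=telemetry.get_state()
print(rel([.574,.0185,.14],174.5),s['tcp_pos'],s['wrist_force'],s['finger_gap'],s['grip_force'])
im=cv2.cvtColor(imaging.read_camera("side"),cv2.COLOR_RGB2BGR)[190:310,250:410]
cv2.imwrite("pics/s2.png",cv2.resize(im,None,fx=5,fy=5,interpolation=cv2.INTER_CUBIC))
E
```

```text
(array([-1. ,  0. , -1.1]), array([-0.   , -0.003, -0.   ])) [0.57304442 0.01854242 0.13890492] [-0.83808178  0.03143047 -0.94778769] 0.013118438114082726 41.66849613189697
```

View pics/s2.png

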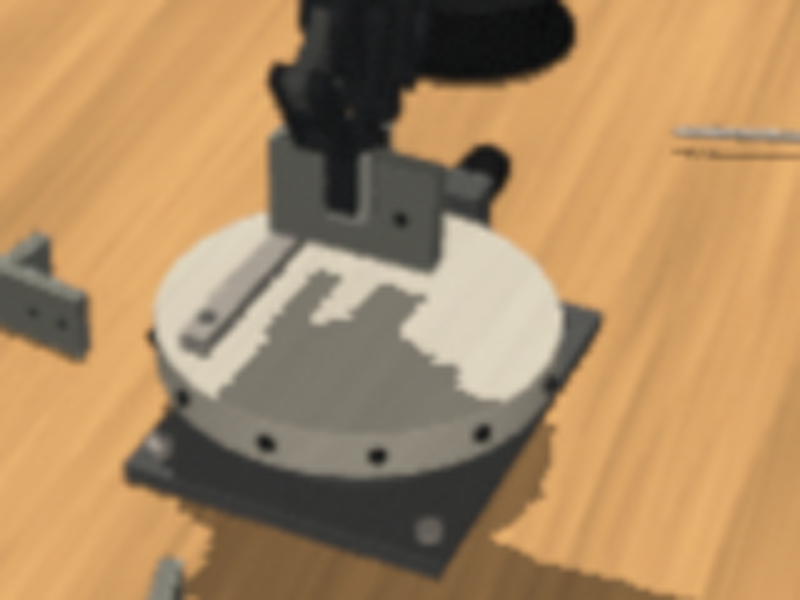

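The bracket is held level and correctly turned, above the disc and a few mm short of the bar. Lowering.

Call:
step_arm(moves=[[[0, 0, 20], [0, 0, 0], 5], [[0, 0, 38], [0, 0, 0], 5], [[0, 0, 43], [0, 0, 0], 5], [[0, 0, 45], [0, 0, 0], 5], [[0, 0, 46], [0, 0, 0], 5], [[0, 0, 47], [0, 0, 0], 5], [[0, 0, 47], [0, 0, 0], 5]])

```text
clock: 5.45
tcp_pos: [0.5746, 0.0184, 0.0941]
orientation: [0.001, 0.047, 0.999, -0.0]
wrist_force: [0.5, 0.2, -1.2]
finger_gap: 0.0133
grip_force: 41.7
```

Call:
step_arm(moves=[[[0, 0, 1], [0, 0, 0], 5], [[0, 0, 2], [0, 0, 0], 5], [[0, 0, 2], [0, 0, 0], 5], [[0, 0, 2], [0, 0, 0], 5]])

```text
clock: 5.78
tcp_pos: [0.5741, 0.0184, 0.0914]
orientation: [0.0, 0.047, 0.999, -0.0]
wrist_force: [-0.8, -0.9, -0.8]
finger_gap: 0.0138
grip_force: 41.7
```

Call:
step_arm(moves=[[[0, 0, 1], [0, 0, 0], 5], [[0, 0, 1.5], [0, 0, 0], 5], [[0, 0, 1.5], [0, 0, 0], 5]])

```text
clock: 6.03
tcp_pos: [0.5742, 0.0184, 0.0913]
orientation: [0.001, 0.047, 0.999, -0.0]
wrist_force: [-2.9, -0.0, 7.9]
finger_gap: 0.013
grip_force: 43.0
```

Call:
step_arm(moves=[[[0, 0, -0.8], [0, 0, 0], 5], [[-3, 0, -0.8], [0, 0, 0], 5], [[-5, 0, -0.8], [0, 0, 0], 5], [[-7, 0, -0.8], [0, 0, 0], 5], [[-7, 0, -0.8], [0, 0, 0], 5]], grip_force=20)

```text
clock: 6.45
tcp_pos: [0.5808, 0.0179, 0.0913]
orientation: [-0.0, 0.047, 0.999, 0.0]
wrist_force: [-3.7, 0.9, 5.5]
finger_gap: 0.0132
grip_force: 42.8
```

Call:
step_arm(moves=[[[-1, 0, 0], [0, 0, 0], 5], [[-2, 0, 0], [0, 0, 0], 5], [[-2, 0, 0], [0, 0, 0], 5]])

```text
clock: 6.7
tcp_pos: [0.5824, 0.0178, 0.0913]
orientation: [-0.0, 0.047, 0.999, 0.0]
wrist_force: [-4.6, 1.2, 7.3]
finger_gap: 0.0133
grip_force: 42.9
```

Call:
step_arm(moves=[[[-1, 0, 0], [0, 0, 0], 5], [[-2, 0, 0], [0, 0, 0], 5], [[-2, 0, 0], [0, 0, 0], 5]])

```text
clock: 6.95
tcp_pos: [0.5842, 0.0176, 0.0913]
orientation: [-0.001, 0.047, 0.999, 0.0]
wrist_force: [-4.8, 1.4, 6.6]
finger_gap: 0.0133
grip_force: 42.9
```

Call:
step_arm(moves=[[[-1, 0, 0], [0, 0, 0], 5], [[-2, 0, 0], [0, 0, 0], 5], [[-2, 0, 0], [0, 0, 0], 5]])

```text
clock: 7.2
tcp_pos: [0.5842, 0.0177, 0.0913]
orientation: [-0.002, 0.047, 0.999, 0.0]
wrist_force: [-10.9, 1.9, 12.4]
finger_gap: 0.0131
grip_force: 43.5
```

Call:
step_arm(moves=[[[-1.5, 0, 0], [0, 0, 0], 5], [[-1.5, 0, 0], [0, 0, 0], 5], [[-1.5, 0, 0], [0, 0, 0], 40], [[-1.5, 0, 0], [0, 0, 0], 40], [[-1.5, 0, 0], [0, 0, 0], 40], [[-1.5, 0, 0], [0, 0, 0], 40], [[0, 0, -30], [0, 0, 0], 40], [[0, 0, -70], [0, 0, 0], 40]])

```text
clock: 7.87
tcp_pos: [0.584, 0.0174, 0.1571]
orientation: [-0.004, 0.047, 0.999, 0.0]
wrist_force: [0.6, 0.3, -0.7]
finger_gap: 0.0398
grip_force: 0.0
```

Call:
step_arm(moves=[[[0, 0, -35], [0, 0, 0], 40], [[40, 0, -35], [0, 0, 0], 0], [[80, 0, -35], [0, 0, 0], 0], [[110, 0, -35], [0, 0, 0], 0], [[110, 0, -35], [0, 0, 0], 0], [[110, 0, -35], [0, 0, 0], 0], [[110, 0, -35], [0, 0, 0], 0]])

```text
clock: 8.45
tcp_pos: [0.4785, 0.0274, 0.196]
orientation: [0.001, 0.047, 0.999, -0.0]
wrist_force: [-0.3, 0.1, 0.8]
finger_gap: 0.0003
grip_force: 0.0
```

```bash
python3 - <<'E'
from h import *
s=telemetry.get_state()
print(rel([.52,.024,.10],174.5),s['tcp_pos'],s['wrist_force'],s['finger_gap'])
a=cv2.cvtColor(imaging.read_camera("side"),cv2.COLOR_RGB2BGR)[205:305,260:380]
b=cv2.cvtColor(imaging.read_camera("top"),cv2.COLOR_RGB2BGR)[180:280,260:380]
g=lambda i:cv2.resize(i,(480,400),interpolation=cv2.INTER_CUBIC)
cv2.imwrite("pics/b3.png",cv2.resize(np.hstack([g(a),g(b)]),(800,333)))
cv2.imwrite("pics/t3.png",cv2.resize(b,(720,600),interpolation=cv2.INTER_CUBIC))
E
```

```text
(array([-41.4,   0.5,  96.1]), array([-0.   ,  0.002,  0.001])) [0.47853337 0.02743404 0.19598793] [-0.25390827  0.08780086  0.75294833] 0.0002572388345051073
```

View pics/b3.png

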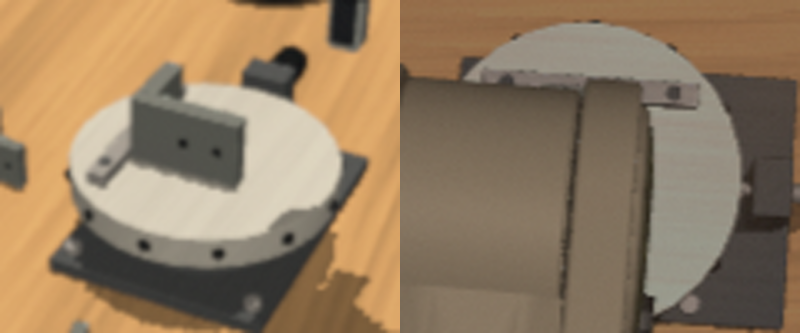

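The bracket stands on the disc with its short leg at the bar (side view, left). The top view is blocked by the arm. I'll give the free end of the long leg a gentle nudge with the shut fingers to make sure it sits flat.

Call:
step_arm(moves=[[[-34, 0.5, 30], [0, 0, 0], 0], [[-34, 0.5, 70], [0, 0, 0], 0], [[-34, 0.5, 100], [0, 0, 0], 0], [[-34, 0.5, 110], [0, 0, 0], 0], [[-34, 0.5, 110], [0, 0, 0], 0], [[-44, 0.5, 110], [0, 0, 0], 0], [[-48, 0.5, 110], [0, 0, 0], 0], [[-48, 0.5, 110], [0, 0, 0], 0]])

```text
clock: 9.22
tcp_pos: [0.5289, 0.0231, 0.088]
orientation: [0.003, 0.047, 0.999, -0.0]
wrist_force: [1.0, 0.2, -0.1]
finger_gap: -0.0002
grip_force: 0.0
```

Call:
step_arm(moves=[[[-2, 0, 0], [0, 0, 0], 0], [[-4, 0, 0], [0, 0, 0], 0], [[-5, 0, 0], [0, 0, 0], 0], [[-5, 0, 0], [0, 0, 0], 0]])

```text
clock: 9.55
tcp_pos: [0.5306, 0.023, 0.0861]
orientation: [0.0, 0.047, 0.999, -0.0]
wrist_force: [0.2, 0.5, -0.4]
finger_gap: -0.0001
grip_force: 0.0
```

Call:
step_arm(moves=[[[-1, 0, 0], [0, 0, 0], 0], [[-2, 0, 0], [0, 0, 0], 0], [[-3, 0, 0], [0, 0, 0], 0], [[-3, 0, 0], [0, 0, 0], 0]])

```text
clock: 9.88
tcp_pos: [0.5334, 0.0228, 0.0856]
orientation: [0.0, 0.047, 0.999, -0.0]
wrist_force: [-0.0, -0.2, -0.2]
finger_gap: 0.0001
grip_force: 0.0
```

Call:
step_arm(moves=[[[-1, 0, 0], [0, 0, 0], 0], [[-2, 0, 0], [0, 0, 0], 0], [[-2, 0, 0], [0, 0, 0], 0]])

```text
clock: 10.13
tcp_pos: [0.5341, 0.0227, 0.0854]
orientation: [-0.001, 0.047, 0.999, -0.0]
wrist_force: [-3.9, 0.3, 2.0]
finger_gap: -0.0001
grip_force: 1.9
```

Call:
step_arm(moves=[[[-2, 0, 0], [0, 0, 0], 0], [[-2, 0, 0], [0, 0, 0], 0], [[-2, 0, 0], [0, 0, 0], 0]])

```text
clock: 10.38
tcp_pos: [0.5341, 0.0227, 0.0852]
orientation: [-0.003, 0.047, 0.999, -0.0]
wrist_force: [-9.0, 0.5, 6.9]
finger_gap: 0.0004
grip_force: 4.7
```

Call:
step_arm(moves=[[[5, 0, 0], [0, 0, 0], 0], [[25, 0, 0], [0, 0, 0], 0], [[25, 0, -40], [0, 0, 0], 0], [[25, 0, -80], [0, 0, 0], 0], [[25, 0, -110], [0, 0, 0], 0], [[25, 0, -110], [0, 0, 0], 0]])

```text
clock: 10.88
tcp_pos: [0.5164, 0.0244, 0.2024]
orientation: [0.006, 0.047, 0.999, -0.0]
wrist_force: [0.9, -0.0, -0.3]
finger_gap: 0.0
grip_force: 0.0
```

```bash
python3 - <<'E'
from h import *
s=telemetry.get_state()
k=np.array([.5765-.1505*np.sin(np.radians(5.5)),-.0013-.1505*np.cos(np.radians(5.5))]);print(k)
print(rel([*k,.2],84.5),s['tcp_pos'],s['joint_pos'])
E
```

```text
[ 0.56207521 -0.15110713]
(array([ -62. , -170.4,    3.2]), array([0.01 , 0.01 , 1.572])) [0.51639761 0.02439025 0.20238543] [-1.08168990e-01  2.01664118e-01 -1.73057786e-01  1.18369127e+00
 -9.84471366e-06 -1.34568469e-02]
```

Call:
step_arm(moves=[[[-62, -170, 0], [0, 0, 1.572], 60], [[-62, -170, 0], [0, 0, 1.572], 60], [[-62, -170, 0], [0, 0, 1.572], 60], [[-62, -170, 0], [0, 0, 1.572], 60], [[-62, -170, 0], [0, 0, 1.572], 60], [[-62, -170, 0], [0, 0, 1.572], 60], [[-62, -170, 0], [0, 0, 1.572], 60], [[-62, -170, 0], [0, 0, 1.572], 60]], grip_force=100)

```text
clock: 11.55
tcp_pos: [0.5584, -0.1514, 0.1951]
orientation: [0.0, 0.524, 0.852, 0.0]
wrist_force: [-0.1, -0.5, -0.9]
finger_gap: 0.0603
grip_force: 0.0
```

Call:
step_arm(moves=[[[0, 0, 0], [0, 0, 0.572], 60], [[0, 0, 0], [0, 0, 0.572], 60], [[0, 0, 0], [0, 0, 0.572], 60], [[0, 0, 0], [0, 0, 0.572], 60], [[0, 0, 0], [0, 0, 0.572], 60], [[0, 0, 0], [0, 0, 0.572], 60], [[0, 0, 0], [0, 0, 0.572], 60]])

```text
clock: 12.13
tcp_pos: [0.5582, -0.1505, 0.1954]
orientation: [0.0, 0.739, 0.673, 0.0]
wrist_force: [-0.6, 0.5, -0.2]
finger_gap: 0.0599
grip_force: 0.0
```

```bash
python3 - <<'E'
from h import *
s=telemetry.get_state()
print(rel([.5621,-.1511,.041],84.5),s['tcp_pos'])
b=cv2.cvtColor(imaging.read_camera("top"),cv2.COLOR_RGB2BGR)[170:290,260:420]
cv2.imwrite("pics/t4.png",cv2.resize(b,(800,600),interpolation=cv2.INTER_CUBIC))
E
```

```text
(array([ -0.2,   3.8, 154.4]), array([0.001, 0.   , 0.002])) [ 0.55822764 -0.1504634   0.19538601]
```

View pics/t4.png

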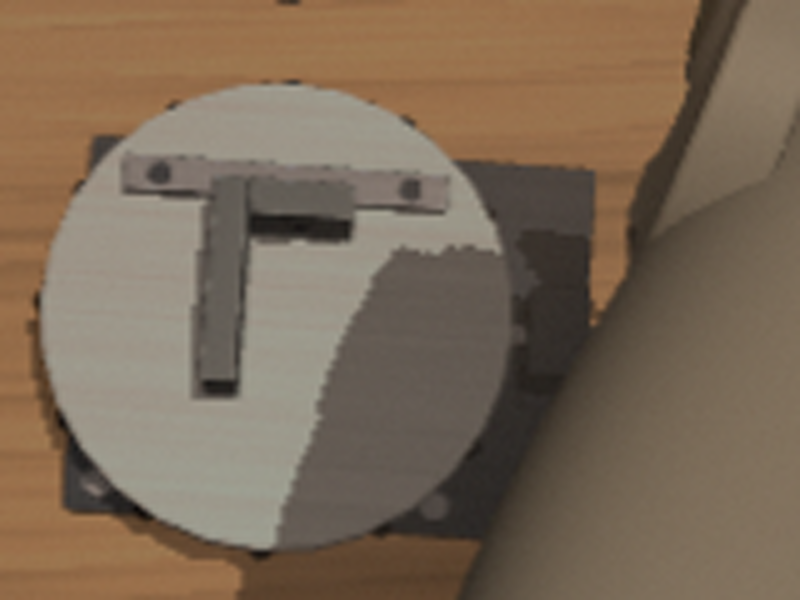

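From above, the bracket's short face lies along the bar, about (213–355, 178), well inside the bar's ends at (122–450). Now to the knob.

Call:
step_arm(moves=[[[0, 3.8, 30], [0, 0, 0], 60], [[0, 3.8, 70], [0, 0, 0], 60], [[0, 3.8, 105], [0, 0, 0], 60], [[0, 3.8, 130], [0, 0, 0], 60], [[0, 3.8, 145], [0, 0, 0], 60], [[0, 3.8, 153], [0, 0, 0], 60], [[0, 3.8, 154], [0, 0, 0], 60], [[0, 3.8, 154], [0, 0, 0], 60]])

```text
clock: 12.85
tcp_pos: [0.562, -0.1508, 0.0418]
orientation: [0.0, 0.74, 0.673, 0.0]
wrist_force: [0.2, -0.6, -0.2]
finger_gap: 0.0597
grip_force: 0.0
```

```bash
python3 - <<'E'
from h import *
s=telemetry.get_state()
print(rel([.5621,-.1511,.040],84.5),s['tcp_pos'],s['wrist_force'])
im=cv2.cvtColor(imaging.read_camera("side"),cv2.COLOR_RGB2BGR)[180:280,280:400]
cv2.imwrite("pics/s5.png",cv2.resize(im,(720,600),interpolation=cv2.INTER_CUBIC))
E
```

```text
(array([-0.3,  0.1,  1.8]), array([0.   , 0.   , 0.001])) [ 0.56200223 -0.15082251  0.04180746] [ 0.20566396 -0.60752582 -0.24124815]
```

View pics/s5.png

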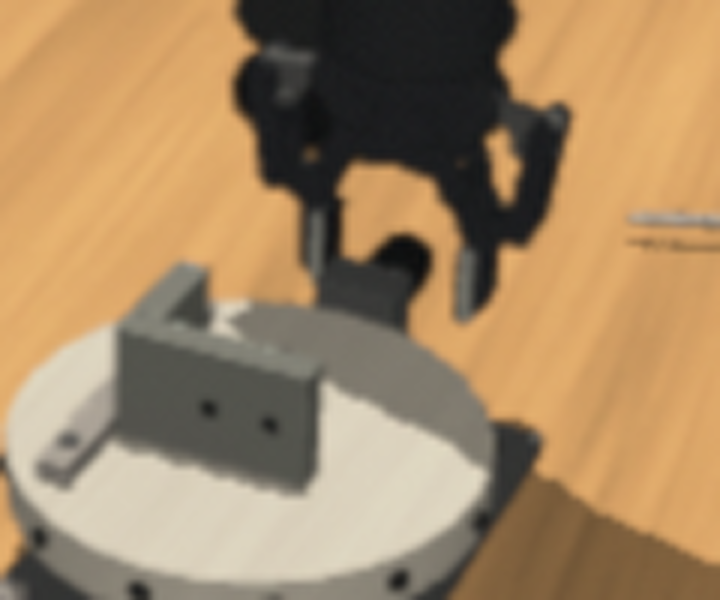

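The fingers straddle the knob (seen at about (405,260)). I'll grip it, then pull along table −y, which is tool −x.

Call:
step_arm(moves=[[[0, 0, 2], [0, 0, 0], 10], [[0, 0, 2], [0, 0, 0], 10], [[0, 0, 2], [0, 0, 0], 10], [[0, 0, 2], [0, 0, 0], 10], [[0, 0, 2], [0, 0, 0], 10], [[0, 0, 2], [0, 0, 0], 10], [[0, 0, 2], [0, 0, 0], 10], [[0, 0, 2], [0, 0, 0], 10]], grip_force=100)

```text
clock: 13.57
tcp_pos: [0.5632, -0.1511, 0.0411]
orientation: [0.001, 0.74, 0.672, 0.001]
wrist_force: [0.5, 0.9, 5.9]
finger_gap: 0.0235
grip_force: 97.8
```

Call:
step_arm(moves=[[[-2, 0, 0], [0, 0, 0], 10], [[-4, 0, 0], [0, 0, 0], 10], [[-6, 0, 0], [0, 0, 0], 10], [[-8, 0, 0], [0, 0, 0], 10], [[-10, 0, 0], [0, 0, 0], 10], [[-11, 0, 0], [0, 0, 0], 10], [[-11, 0, 0], [0, 0, 0], 10]])

```text
clock: 14.15
tcp_pos: [0.5623, -0.1599, 0.0411]
orientation: [0.0, 0.74, 0.673, 0.002]
wrist_force: [2.7, 7.9, 8.2]
finger_gap: 0.0232
grip_force: 98.1
```

Call:
step_arm(moves=[[[-2, 0, 0], [0, 0, 0], 10], [[-4, 0, 0], [0, 0, 0], 10], [[-5, 0, 0], [0, 0, 0], 10], [[-6, 0, 0], [0, 0, 0], 10], [[-6, 0, 0], [0, 0, 0], 10]])

```text
clock: 14.57
tcp_pos: [0.5617, -0.1654, 0.0411]
orientation: [-0.0, 0.74, 0.673, 0.003]
wrist_force: [2.7, 9.3, 8.6]
finger_gap: 0.0235
grip_force: 98.2
```

Call:
step_arm(moves=[[[-1, 0, 0], [0, 0, 0], 10], [[-2, 0, 0], [0, 0, 0], 10], [[-2, 0, 0], [0, 0, 0], 10]])

```text
clock: 14.82
tcp_pos: [0.5616, -0.167, 0.0411]
orientation: [-0.0, 0.74, 0.673, 0.003]
wrist_force: [2.7, 9.9, 7.7]
finger_gap: 0.0232
grip_force: 98.3
```

Call:
step_arm(moves=[[[-1, 0, 0], [0, 0, 0], 10], [[-2, 0, 0], [0, 0, 0], 10], [[-2, 0, 0], [0, 0, 0], 10], [[-2, 0, 0], [0, 0, 0], 10]])

```text
clock: 15.15
tcp_pos: [0.5616, -0.167, 0.0411]
orientation: [-0.001, 0.739, 0.674, 0.004]
wrist_force: [4.5, 15.9, 9.5]
finger_gap: 0.0232
grip_force: 98.6
```

The plunger is at its stop: force rose to 16 N with no further travel, total about 16 mm. A last look before handing in.

Call:
step_arm(moves=[[[0, 0, 0], [0, 0, 0], 10], [[0, 0, 0], [0, 0, 0], 10], [[0, 0, 0], [0, 0, 0], 10], [[0, 0, 0], [0, 0, 0], 10], [[0, 0, 0], [0, 0, 0], 10], [[0, 0, 0], [0, 0, 0], 10]])

```text
clock: 15.65
tcp_pos: [0.5616, -0.167, 0.0411]
orientation: [-0.001, 0.739, 0.674, 0.004]
wrist_force: [3.6, 16.7, 9.3]
finger_gap: 0.0234
grip_force: 98.6
```

```bash
python3 - <<'E'
from h import *
im=cv2.cvtColor(imaging.read_camera("side"),cv2.COLOR_RGB2BGR)[180:280,280:400]
cv2.imwrite("pics/s6.png",cv2.resize(im,(720,600),interpolation=cv2.INTER_CUBIC))
E
```

```text
(no output)
```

View pics/s6.png

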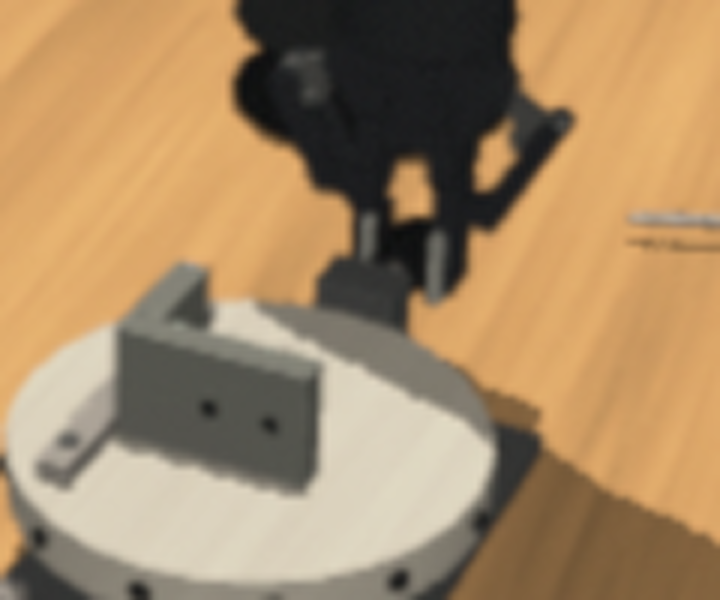

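The knob is held between the pads at about (405,250), pulled fully back, and the bracket hasn't moved from the bar.

```bash
python3 -c "
from workcell import env
print(env.hand_in())"
```

```text
the job is handed in; nothing more can be done
None
```

Handed in at about 15.7 s on the robot clock: the bracket is turned a quarter turn and stands released with its short leg pressed against the stop bar, and the plunger knob is held fully back at its stop (about 16 mm).

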